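# Lock a new filter capsule into the water polisher

### The job

The small water polisher on this gel bench needs a new filter. First open its feed valve to half, with the lever at 45 degrees between straight across the pipe (shut) and in line with it (open); then stand the tall filter capsule in the polisher's round port with its two side pins in the two slots, push it down against the spring, twist it a quarter turn clockwise as seen from above as far as it goes so that it locks, and keep hold of it there while it fills. You finish with the gripper still holding the locked capsule: do not let go, leave the valve half open, and leave everything else on the bench where it is.

Things in the scene. Friction and masses are not known exactly. Their poses are not given: they have to be found in the camera images.
- polisher: Fixed water polisher: steel base plate 130 (x) x 360 (y) mm, origin its centre at bench level. A grey pipe runs along y, its axis 40 mm above the bench; ball valve at y +75 mm, filter head with round port at y -75 mm; at y -155 mm a 12 mm thick steel gooseneck spout, top 151 mm above the bench, reaches 114 mm towards -x. All else but the port and lever is under 66 mm high.
- port (a point): Centre of the port's mouth at the rim of a metal collar 72 mm across, 91 mm above the bench; axes as the polisher's, z up. Bore 43 mm across, 36 mm deep. Two entry slots, 12 mm wide, cut the 9 mm thick rim at +x and -x. At 30 mm depth of the capsule's foot its shoulder meets the rim and stops.
- slot (a point): Middle of the +x entry slot at rim height, 27 mm from the port's centre. Under the rim a channel leads clockwise (from above) from each slot through a quarter turn to a stop. Pins turn only this way, and only when pushed below the rim: capsule's foot 28.5 to 30 mm below the rim plane.
- notch (a point): Locked place of a pin: above the -y end of the channel, at rim height, 27 mm from the port's centre; the other is at +y. There the rim's underside has a notch 3 mm deep into which the spring lifts the pin: foot then 25 mm below the rim plane if left to the spring, grip bar along the port's y axis (in line with the pipe) within 4 degrees.
- poppet (a joint): Spring-loaded steel shut-off poppet, 20 mm across, in the middle of the port's bore; its flat top is 21 mm below the rim when up. Value: how far it is pressed down, m (0 up, 0.0105 end). The capsule's foot presses it: 0.004 when locked, 0.009 when pushed fully down. Spring force 5.6 N at first touch, 8.4 N locked, 12 N fully down.
- valve_lever (a point): Black lever of the ball valve: this point is on its upright turning axis, mid-height, 73 mm above the bench. A straight bar 14 mm wide and 14 mm high (66 to 80 mm above the bench); its long arm reaches 87 mm along -x of this frame (which turns with the lever), its short end 12 mm along +x. The valve body below tops out at 62 mm; grip the bar across its width, over the axis or further out.
- valve (a joint): Opening of the ball valve, rad: 0 shut (lever across the pipe, long arm along -x of the port), 1.571 fully open (long arm in line with the pipe, towards the port). Grows as the lever turns counter-clockwise seen from above. Friction of 0.1 N m holds it where it is left. Half open is 0.785.
- capsule: Tall white loose filter capsule, 98 mm high, about 220 g, standing on its foot. Origin: centre of the underside; z up. Neck 40 mm across, 30 mm high, bevelled foot, two 8 mm pins at +x and -x, axes 15 mm above the foot, ends 27 mm from the axis. Body 56 mm across, height 30 to 72 mm. On its top a grip bar 46 mm long (x, in line with the pins), 16 mm wide (y), height 72 to 98 mm.
- plug: Bystander: white blanking plug with the same neck and pins and a similar grip bar, but only 60 mm high, standing on its foot; origin centre of the underside. Not wanted in the port; leave it.
- tube_rack: Bystander: white rack for microtubes 60 x 95 x 48 mm; origin centre of the underside.
- tip_box: Bystander: yellow pipette tip box 85 x 122 x 63 mm; origin centre of the underside.
- beaker: Bystander: clear plastic beaker 68 mm across, 80 mm high, under the spout; origin centre of the underside.
- casting_tray: Bystander: clear gel casting tray with white end gates, 100 x 124 x 26 mm; origin centre of the underside.
- comb: Bystander: flat black gel comb 28 x 112 x 5 mm lying on the bench; origin in the middle of its back.
- pipette: Bystander: white and grey micropipette 225 mm long lying on the bench along its x axis; origin near its middle.
Mind the look-alikes: they are no part of the job. Leave any blue, brown or red look-alike of the capsule alone.

How it is judged:
On the way, in this order (a step that is already met when the one before it is completed fails the run):
1. the feed valve is set half open (value of joint valve between 0.645 and 0.925 rad), for 0.3 s.
2. the capsule is pushed down in the port, its pins through the slots (all of step 1 and z of capsule in the frame of port below -0.0265 m and horizontal distance between capsule and port below 0.004 m and angle between the x axis of capsule and the x axis of port, either way round below 0.35 rad), for 0.05 s.
At the end, for the whole second after the job is handed in: Valve at 45 degrees within 8; capsule upright in the port, foot at least 22.5 mm below the rim and within 4 mm of centre, bar in line with the pipe within 11 degrees, poppet pressed over 2 mm, fingers gripping the capsule with over 3 N; bystanders within 30 mm of their starts (all of step 1 and z of capsule in the frame of port below -0.0225 m and horizontal distance between capsule and port below 0.004 m and angle between capsule's own z axis and vertical below 0.1 rad and angle between the x axis of capsule and the y axis of port, either way round below 0.2 rad and value of joint poppet above 0.002 m and contact force between the fingers and capsule above 3 N and distance of each of plug, tube_rack, tip_box, beaker, casting_tray, comb, pipette from where it was at the start of the episode below 0.03 m); the arm keeps its last pose, push and grip.
It fails at once if a bystander is knocked about (moved more than 30 mm) (distance of any of plug, tube_rack, tip_box, beaker, casting_tray, comb, pipette from where it was at the start of the episode above 0.03 m).
It also fails if it takes over 61 s, if anything falls off the work surface, if the arm or the gripper's body presses on something with over 40 N, if the wrist force passes 120 N, or if a joint passes its speed limit or range.

### The arm

A 7-joint arm with a two-finger parallel gripper is mounted at the origin on the work surface. World frame = base frame: x ahead of the robot, y to its left, z up, the work surface at z = 0. Lengths are in m, angles in rad, forces in N, time in s.
With the tool pointing down it reaches from about 0.35 to 0.9 m from the base axis. Payload 8.1 kg.
Tool frame: the origin (TCP) lies midway between the tips of the shut fingers; the grasp point (between the pads) lies behind it (arm.tcp_to_grasp is the z of the grasp point in the tool frame, in m); z points along the fingers, y is the line along which they close (so a half turn about z gives the same grasp; the last joint's range is limited). The gripper opens to 92 mm and grips with 3 to 60 N. Pads are 19 mm wide; open, the fingers measure 130 mm over their backs; the gripper's body (75 mm by 190 mm) begins 47 mm behind the grasp point.
Start: joints at [-1.256, 0.434, 0.025, 1.573, -0.012, 1.134, -0.075], TCP at [0.254, 0.571, 0.227] pointing down, gripper open.
Joint ranges: [-2.62, 2.62], [-0.44, 2.09], [-1.27, 1.32], [0.08, 2.57], [-1.32, 4.46], [0.12, 2], [-2.74, 2.74]. Speed limits (rad/s): [2.22, 2.22, 3.01, 3.01, 3.14, 3.14, 3.14].

### API

Orientations are given as a rotation vector (axis times angle).
In Python, from cell import readout, vision, arm gives the robot as it stands.
- The arm moves only by the tool carry_out, never from a script. Its argument "increments" is one flat list of numbers, 6 for each row, row after row: the shift along the world's x, y, z in mm, then the turn, a rotation vector about the world's x, y, z in rad. In form: [tx, ty, tz, wx, wy, wz, tx, ty, tz, wx, wy, wz, ...]. A call has 1 to 20 rows; each row shifts and turns the commanded pose from where the row before left it; what a row does not reach is not made up. A row lasts 1/8 s, in which the tool goes at most 62.5 mm and 10.7 degrees, less where a joint would pass 70% of its speed; a pose out of reach is approached as far as the arm can. A call with a gripper value outside its range is refused whole. "grip" is the closure, from 0 (fully open) to 1 (shut), set as the call begins (left out, the last holds). The fingers move at their own pace and stop on an object; "newtons" is the grip in N (left out, the last holds). Time passes only in rows, so rows that do not move let the fingers close. It gives the time, the measured TCP pose, the force, the opening and the grip force at its end, in the units of the state.
- readout.observe(): the state, without advancing time (a new reading comes with each control period).
- vision.get_image(name): name is "side" or "top"; returns the picture (384x512x3 uint8, red, green, blue); there is no depth.
- vision.calibration(name): a dict with "fov_y" (degrees; the focal length in pixels is half the picture's height over the tangent of half this angle, whatever the lens; pixels are square), "cx", "cy" (the principal point, pixels), "pose" (4x4, takes a point from camera to world coordinates). Camera axes: x right, y up, looking along -z (the intrinsics and any distortion apply to the point x, -y, -z); pixel columns grow to the right and rows downward; lengths in m; the calibration is good to about 2 mm. A picture is of the moment at which its call begins. calibration takes no time and is no camera call.
- arm.sign_off(): hands the job in; it is judged then, once.
The state is a dict: "clock": time; "joints": joint angles; "dq": joint speeds; "joint_efforts": joint torques, N m; "position": TCP position; "ee_rot": TCP orientation; "force": force on the tool from outside, world axes, zero at the start; "ft_torque": the same for the moment, N m; "width": opening from 0.0 (shut) to 1.0 (fully open); "gripper_force": force on a finger pad.
Only numpy, scipy, OpenCV 4.12 (cv2) and the standard library are available. Lean on these libraries where they do the work, as an engineer would, in place of code of your own. Each camera call takes 0.05 s, during which the arm holds its last target. There are 200 camera calls.

## Working session

There is one attempt and no reset: what is moved stays moved. The work goes in short steps, Python scripts to look and compute and a tool call to move; the robot and the scene stay as the last step left them, time stands still between calls to the robot, and variables do not carry over. Pictures are saved under pics/ and viewed, at most 10 in all, crops included, and the job is handed in when it is done.

Besides the shell and the picture viewer there is one more tool, called after "Request:" as name(argument=value, ...) on one line, values as JSON. carry_out: Moves the arm, as the interface text tells. Its arguments: {"type":"object","properties":{"increments":{"type":"array","items":{"type":"number"}},"grip":{"type":"number"},"newtons":{"type":"number"}},"required":["increments"]}

```bash
mkdir -p pics; ls
python3 - <<'E'
from cell import readout, vision, arm
import cv2
print(readout.observe(), arm.tcp_to_grasp)
for n in("top","side"):
    im=vision.get_image(n); cv2.imwrite(f"pics/{n}0.png",cv2.resize(im[:,:,::-1],(800,600),interpolation=cv2.INTER_CUBIC)); cv2.imwrite(f"pics/{n}0raw.png",im[:,:,::-1])
    print(vision.calibration(n))
E
```

```text
pics
{'clock': 0.0, 'joints': array([-1.25561698,  0.43522691,  0.02496754,  1.57411311, -0.01158884,
        1.1340001 , -0.07509121]), 'dq': array([-0.00023366, -0.0011729 ,  0.00010866, -0.00139684,  0.00049906,
        0.00096134, -0.00035008]), 'joint_efforts': array([-9.93490175e-04, -6.67865753e+01,  9.84255932e-01, -3.14463723e+01,
       -6.07044459e-02,  4.28433577e-02,  1.52923294e-04]), 'position': array([0.25342423, 0.57074363, 0.22593629]), 'ee_rot': array([-6.51525525e-01, -3.07310504e+00,  2.50118650e-03]), 'force': array([ 0.67387701, -0.19009022, -0.33209772]), 'ft_torque': array([ 0.02584231,  0.00388162, -0.01595905]), 'gripper_force': 0.0, 'width': 1.0034512727715206} -0.0188
{'fov_y': 44.61019653527939, 'cx': 258.40859871955746, 'cy': 196.25044410640922, 'pose': array([[ 0.00687861,  0.99255485, -0.12160405,  0.46281288],
       [-0.99992516,  0.00559687, -0.0108787 ,  0.04992933],
       [-0.0101171 ,  0.12166978,  0.99251907,  1.29665194],
       [ 0.        ,  0.        ,  0.        ,  1.        ]])}
{'fov_y': 46.60261912286013, 'cx': 254.06797889194686, 'cy': 189.61652365704165, 'pose': array([[ 0.76073257,  0.46900025, -0.44869224,  0.09808401],
       [-0.64896899,  0.56152453, -0.5133512 , -0.54051696],
       [ 0.01118985,  0.68171033,  0.73153661,  0.91886354],
       [ 0.        ,  0.        ,  0.        ,  1.        ]])}
```

View pics/top0.png

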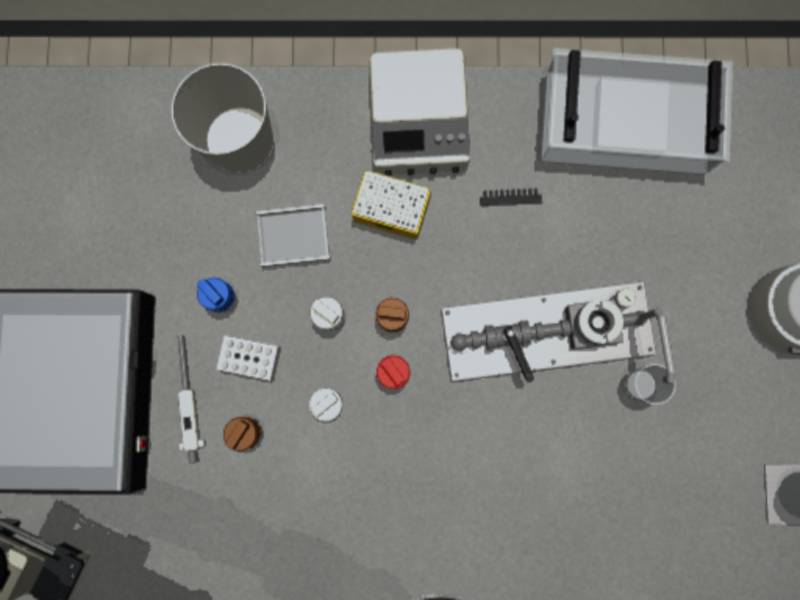

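View pics/side0.png

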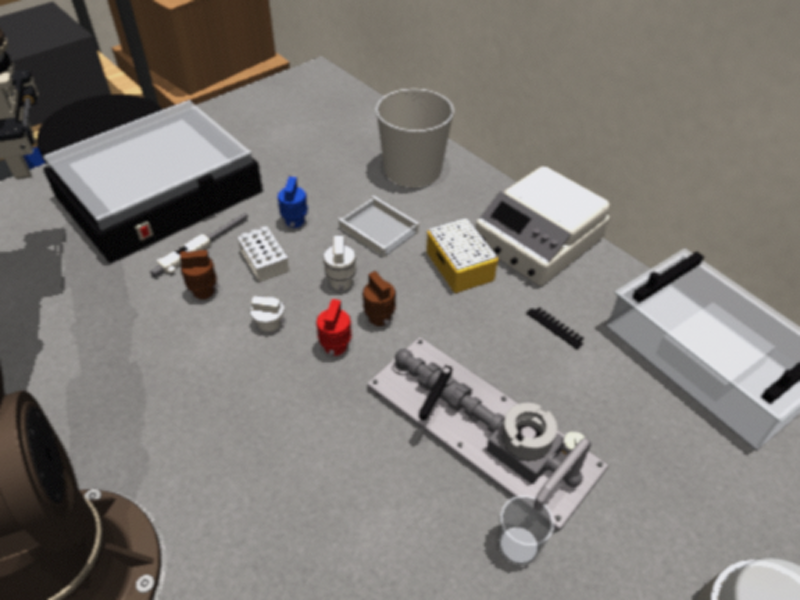

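White tall items, in the 800x600 top view: the candidates are white (326,314) and white (326,405). The side view shows the first, at (340,262), is tall, so it is the capsule, and the second, at (267,313), is short, so it is the plug. The look-alikes to leave are blue (215,294), brown (392,315), brown (241,434) and red (393,373). The polisher port is at (598,322) and the lever pivot at about (510,335). Next is a close crop to check this.

```bash
cat > h.py <<'E'
import numpy as np, cv2
from cell import readout, vision, arm
def cam(n):
    c=vision.calibration(n); f=192/np.tan(np.radians(c["fov_y"]/2)); return c["pose"],f,c["cx"],c["cy"]
def proj(n,P):
    T,f,cx,cy=cam(n); q=(np.atleast_2d(P)-T[:3,3])@T[:3,:3]; return np.c_[cx+f*q[:,0]/-q[:,2], cy-f*q[:,1]/-q[:,2]]
def back(n,uv,z):
    T,f,cx,cy=cam(n); uv=np.atleast_2d(uv).astype(float)
    d=np.c_[(uv[:,0]-cx)/f,-(uv[:,1]-cy)/f,-np.ones(len(uv))]@T[:3,:3].T
    return T[:3,3]+d*((z-T[2,3])/d[:,2])[:,None]
def tile(im,u,v,w=100,h=75,s=4):
    u0,v0=int(u-w/2),int(v-h/2); c=cv2.resize(im[v0:v0+h,u0:u0+w],None,fx=s,fy=s,interpolation=cv2.INTER_CUBIC)
    for x in range(-(-u0//10)*10,u0+w,10):
        cv2.line(c,((x-u0)*s,0),((x-u0)*s,6),(0,255,255),1)
        if x%20==0: cv2.putText(c,str(x),((x-u0)*s,18),0,.4,(0,255,255),1)
    for y in range(-(-v0//10)*10,v0+h,10):
        cv2.line(c,(0,(y-v0)*s),(6,(y-v0)*s),(0,255,255),1)
        if y%20==0: cv2.putText(c,str(y),(8,(y-v0)*s+4),0,.4,(0,255,255),1)
    return c
E
python3 - <<'E'
from h import *
t=cv2.imread("pics/top0raw.png");s=cv2.imread("pics/side0raw.png")
cv2.imwrite("pics/m1.png",np.vstack([np.hstack([tile(t,220,220),tile(t,365,212)]),np.hstack([tile(s,205,180),tile(s,308,262)])]))
E
```

```text
(no output)
```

View pics/m1.png

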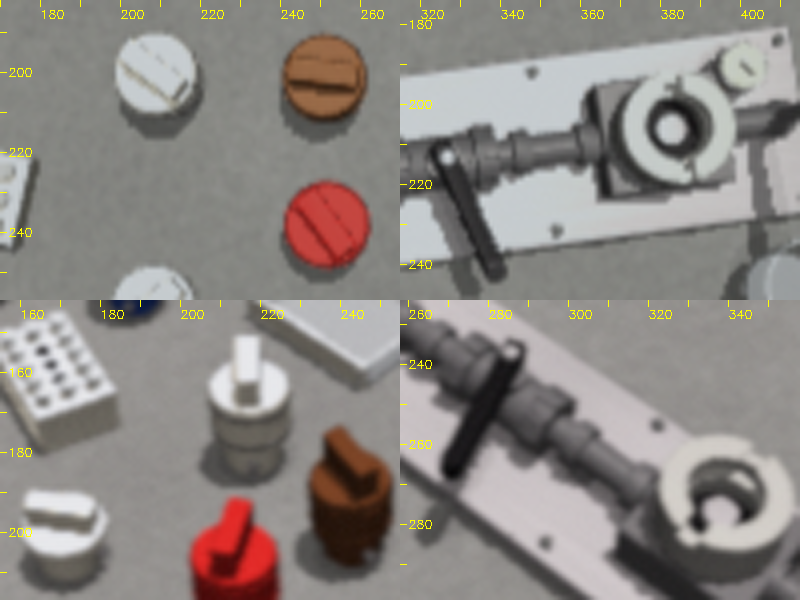

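The crop confirms it: the tall white capsule is at top (208,200) / side (214,170), and the short plug is at side (168,200). The rim ring is at top (384.6,206) / side (340,271), with its slots near the vertical. The lever already stands slightly off square. Next I'll fit models to the edges in both views.

```bash
cat > fit.py <<'E'
from h import *
from scipy.optimize import minimize
from scipy.ndimage import map_coordinates
def grad(im,s=1.2):
    g=cv2.GaussianBlur(im.astype(np.float32),(0,0),s); out=0
    return np.sqrt(sum(cv2.Sobel(g,cv2.CV_32F,a,1-a,ksize=3).astype(np.float64)**2 for a in(0,1)).max(axis=2))
def circ(r,z,n=90): a=np.linspace(0,2*np.pi,n); return np.c_[r*np.cos(a),r*np.sin(a),0*a+z]
def seg(a,b,n=25): t=np.linspace(0,1,n)[:,None]; return np.array(a)*(1-t)+np.array(b)*t
def rect(x0,x1,y0,y1,z,n=25): c=[(x0,y0,z),(x1,y0,z),(x1,y1,z),(x0,y1,z)]; return np.vstack([seg(c[i],c[(i+1)%4],n) for i in range(4)])
def place(p,M):
    c,s=np.cos(p[2]),np.sin(p[2]); return np.c_[M[:,0]*c-M[:,1]*s+p[0],M[:,0]*s+M[:,1]*c+p[1],M[:,2]]
def fit(G,M,p0,cams=("top","side"),step=(.006,.006,.12),lim=None):
    def f(p):
        s=0
        for n in cams:
            uv=proj(n,place(p,M[n] if isinstance(M,dict) else M)); s-=map_coordinates(np.minimum(G[n],250),[uv[:,1],uv[:,0]],order=1).mean()
        return s
    best=None
    for k in range(12):
        q=np.array(p0)+np.random.RandomState(k).uniform(-1,1,3)*np.array(step)*(k>0)
        r=minimize(f,q,method="Nelder-Mead",options=dict(xatol=1e-5,fatol=1e-3,initial_simplex=np.vstack([q]+[q+np.eye(3)[i]*step[i] for i in range(3)])))
        if best is None or r.fun<best.fun: best=r
    return best.x,best.fun
CAP=np.vstack([circ(.028,.072,120),rect(-.023,.023,-.008,.008,.098),rect(-.023,.023,-.008,.008,.098)])
PORT=np.vstack([circ(.036,0),circ(.0215,0)]+[seg((sx*.0215,sy*.006,0),(sx*.036,sy*.006,0),12) for sx in(1,-1) for sy in(1,-1)])+[0,0,.091]
PLATE=rect(-.065,.065,-.18,.18,.006,60)+[0,.075,0]
LEV=rect(-.087,.012,-.007,.007,.080)
def draw(im,n,p,M):
    for u,v in proj(n,place(p,M)): 
        if 0<=u<511 and 0<=v<383: im[int(round(v)),int(round(u))]=(255,0,255)
E
cat > run1.py <<'E'
from fit import *
I={n:cv2.imread(f"pics/{n}0raw.png") for n in("top","side")}; G={n:grad(I[n]) for n in I}
c0=back("top",[208,200],.072)[0]; q0=back("top",[384.6,206.2],.091)[0]
print("init",c0,back("side",[213,163+5],.08)[0],q0,back("side",[339.9,271.5],.091)[0])
for cams in (("top","side"),("top",),("side",)):
    pc=fit(G,CAP,[c0[0],c0[1],.92],cams); print("cap",cams,pc)
    pp=fit(G,np.vstack([PORT,PLATE]),[q0[0],q0[1],.12],cams); print("port+plate",pp)
    pr=fit(G,PORT,pp[0],cams,step=(.004,.004,.05)); print("port",pr)
    l0=place(pp[0],np.array([[0,.15,0]]))[0]
    pl=fit(G,LEV,[l0[0],l0[1],pp[0][2]+.25],cams); print("lev",l0[:2],pl,"valve",pl[0][2]-pp[0][2])
    if len(cams)==2: keep=pc[0],pp[0],pl[0]
print(back("top",proj("top",[[*c0[:2],.072]]),0)[:,:2])
for n in I:
    draw(I[n],n,keep[0],CAP);draw(I[n],n,keep[1],np.vstack([PORT,PLATE]));draw(I[n],n,keep[2],LEV)
t,s=I["top"],I["side"]
cv2.imwrite("pics/m2.png",np.vstack([np.hstack([tile(t,220,220),tile(t,365,212)]),np.hstack([tile(s,205,180),tile(s,308,262)])]))
E
python3 run1.py
```

```text
init [0.60214842 0.19619905 0.072     ] [0.57939162 0.17944937 0.08      ] [ 0.58648944 -0.26282527  0.091     ] [ 0.59117562 -0.26418325  0.091     ]Traceback (most recent call last):
  File "run1.py", line 6, in <module>
    pc=fit(G,CAP,[c0[0],c0[1],.92],cams); print("cap",cams,pc)
  File "fit.py", line 21, in fit
    r=minimize(f,q,method="Nelder-Mead",options=dict(xatol=1e-5,fatol=1e-3,initial_simplex=np.vstack([q]+[q+np.eye(3)[i]*step[i] for i in range(3)])))
    res = _minimize_neldermead(fun, x0, args, callback, bounds=bounds,
                               **options)
    fxr = func(xr)
    fx = function(np.copy(x), *(wrapper_args + args))
  File "fit.py", line 16, in f
    uv=proj(n,place(p,M[n] if isinstance(M,dict) else M)); s-=map_coordinates(np.minimum(G[n],250),[uv[:,1],uv[:,0]],order=1).mean()
  File "h.py", line 6, in proj
    T,f,cx,cy=cam(n); q=(np.atleast_2d(P)-T[:3,3])@T[:3,:3]; return np.c_[cx+f*q[:,0]/-q[:,2], cy-f*q[:,1]/-q[:,2]]
              ~~~^^^
  File "h.py", line 4, in cam
    c=vision.calibration(n); f=192/np.tan(np.radians(c["fov_y"]/2)); return c["pose"],f,c["cx"],c["cy"]
ValueError: time passes only in moves, steps and waits
```

```bash
sed -i 's/^def cam(n):/from functools import lru_cache\n@lru_cache\ndef cam(n):/' h.py; sed -i 's/\[213,163+5\],.08/[217,163],.072/' run1.py; python3 run1.py
```

```text
init [0.60214842 0.19619905 0.072     ] [0.60421892 0.19503614 0.072     ] [ 0.58648944 -0.26282527  0.091     ] [ 0.59117562 -0.26418325  0.091     ]
cap ('top', 'side') (array([0.60364635, 0.19459703, 0.92733637]), np.float64(-297.00126062294396))
port+plate (array([ 0.58988027, -0.26266743,  0.11601052]), np.float64(-282.7057711801673))
port (array([ 0.58955928, -0.26246951,  0.1125551 ]), np.float64(-364.9932884265503))
lev [ 0.5725177  -0.11367569] (array([ 0.57104349, -0.11576152,  0.37522169]), np.float64(-317.9090576730742)) valve 0.25921116871569305
cap ('top',) (array([0.60371732, 0.19449484, 0.94901466]), np.float64(-124.20233583552354))
port+plate (array([ 0.58987819, -0.26352933,  0.13193801]), np.float64(-161.81776768475018))
port (array([ 0.58908035, -0.26223686,  0.17284821]), np.float64(-192.71960647274585))
lev [ 0.57014485 -0.11483301] (array([ 0.57104383, -0.11060332,  0.42127227]), np.float64(-166.93922386752013)) valve 0.2893342668418514
cap ('side',) (array([0.60368623, 0.19457432, 0.8967305 ]), np.float64(-172.9033914141026))
port+plate (array([ 0.59113111, -0.26147372,  0.10043017]), np.float64(-135.2257020472976))
port (array([ 0.59036816, -0.26277367,  0.03993711]), np.float64(-174.78851769066316))
lev [ 0.5760919  -0.11222955] (array([ 0.56840836, -0.11731083,  0.4124422 ]), np.float64(-170.98640065135666)) valve 0.312012024143444
[[0.61034027 0.20479857]]
```

View pics/m2.png

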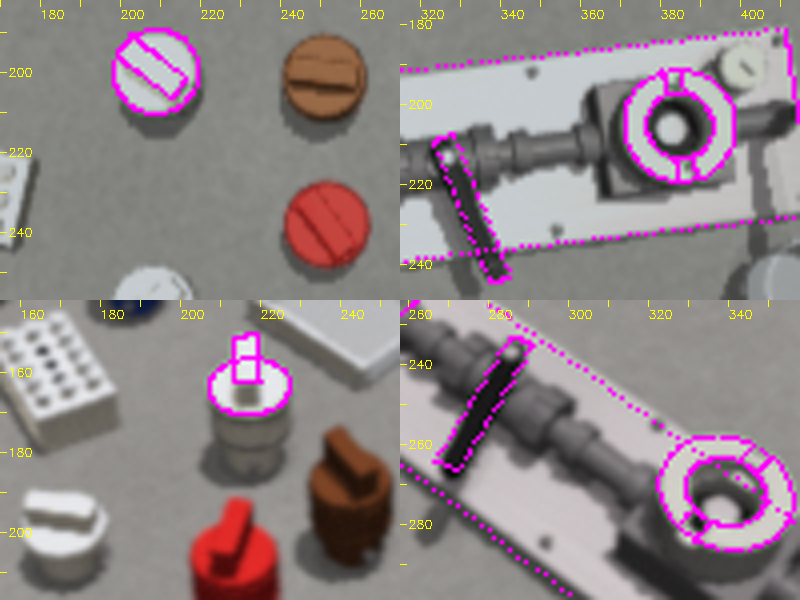

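The edge fits agree with both views:

| Item | Position (m) | Yaw (rad) |
|---|---|---|
| Capsule | (0.6037, 0.1946) | 0.93 |
| Port | (0.590, -0.2625) | 0.115 |
| Lever pivot | (0.571, -0.115) | 0.39 (valve about 0.27) |

I'll start with the lever.

Request:
carry_out(increments=[16.4,-44.3,-1,0,0,-0.146,16.4,-44.3,-1,0,0,-0.146,16.4,-44.3,-1,0,0,-0.146,16.4,-44.3,-1,0,0,-0.146,16.4,-44.3,-1,0,0,-0.146,16.4,-44.3,-1,0,0,-0.146,16.4,-44.3,-1,0,0,-0.146,16.4,-44.3,-1,0,0,-0.146,16.4,-44.3,-1,0,0,-0.146,16.4,-44.3,-1,0,0,-0.146,16.4,-44.3,-1,0,0,-0.146,16.4,-44.3,-1,0,0,-0.146,16.4,-44.3,-1,0,0,-0.146,16.4,-44.3,-1,0,0,-0.146,16.4,-44.3,-1,0,0,-0.146,16.4,-44.3,-1,0,0,-0.146,0,0,0,0,0,0,0,0,0,0,0,0], grip=0.5, newtons=8)

```text
clock: 2.35
position: [0.5156, -0.1371, 0.2103]
ee_rot: [-3.082, -0.606, 0.002]
force: [0.2, -0.0, -1.0]
width: 0.495
gripper_force: 0.0
```

Request:
carry_out(increments=[0,-0.9,-35,0,0,0,0,0,-35,0,0,0,0,0,-35,0,0,0,0,0,-25,0,0,0,0,0,-12,0,0,0,0,0,0,0,0,0])

```text
clock: 3.1
position: [0.5157, -0.1376, 0.0685]
ee_rot: [-3.082, -0.607, 0.001]
force: [0.2, -0.3, 0.9]
width: 0.499
gripper_force: 0.0
```

Request:
carry_out(increments=[0,0,0,0,0,0,0,0,0,0,0,0,0,0,0,0,0,0,0,0,0,0,0,0,0,0,0,0,0,0,0,0,0,0,0,0], grip=1)

```text
clock: 3.85
position: [0.516, -0.1382, 0.0689]
ee_rot: [-3.082, -0.606, -0.0]
force: [-2.0, 2.0, 5.8]
width: 0.155
gripper_force: 8.0
```

Request:
carry_out(increments=[2.1,-4.7,0,0,0,0.086,2.5,-4.5,0,0,0,0.086,2.9,-4.2,0,0,0,0.086,3.3,-4.0,0,0,0,0.086,3.6,-3.7,0,0,0,0.086,3.9,-3.3,0,0,0,0.086,0,0,0,0,0,0,0,0,0,0,0,0,0,0,0,0,0,0])

```text
clock: 4.97
position: [0.5355, -0.1613, 0.069]
ee_rot: [-2.825, -1.374, -0.003]
force: [1.9, 5.6, 2.8]
width: 0.158
gripper_force: 8.2
```

Request:
carry_out(increments=[0,0,0,0,0,0,0,0,0,0,0,0,0,0,0,0,0,0,0,0,30,0,0,0,0,0,40,0,0,0,0,0,40,0,0,0,0,0,40,0,0,0], grip=0.5)

```text
clock: 5.85
position: [0.534, -0.1631, 0.22]
ee_rot: [2.827, 1.371, -0.0]
force: [0.3, 0.2, 0.3]
width: 0.501
gripper_force: 0.0
```

Request:
carry_out(increments=[7.7,39.7,0,0,0,0.003,7.7,39.7,0,0,0,0.003,7.7,39.7,0,0,0,0.003,7.7,39.7,0,0,0,0.003,7.7,39.7,0,0,0,0.003,7.7,39.7,0,0,0,0.003,7.7,39.7,0,0,0,0.003,7.7,39.7,0,0,0,0.003,8,40,0,0,0,0.006,0,0,0,0,0,0,0,0,0,0,0,0])

```text
clock: 7.22
position: [0.6038, 0.1937, 0.2185]
ee_rot: [2.805, 1.413, -0.001]
force: [-0.1, 0.1, 0.3]
width: 0.503
gripper_force: 0.0
```

```bash
cat > run2.py <<'E'
from fit import *
I={n:vision.get_image(n)[:,:,::-1].copy() for n in("top","side")}; G={n:grad(I[n]) for n in I}
o=readout.observe(); print(o["position"],o["ee_rot"],o["joints"].round(3))
for c in(("top","side"),("top",),("side",)):
    p=fit(G,LEV,[.571,-.114,.9],c,step=(.004,.004,.12));print(p,"valve",p[0][2]-.115)
    if len(c)==2:k=p[0]
for n in I: draw(I[n],n,k,LEV)
cv2.imwrite("pics/m3.png",np.hstack([tile(I["top"],340,225),tile(I["side"],290,255)]))
E
python3 run2.py
```

```text
[0.60398703 0.19300747 0.21884698] [ 2.80633296e+00  1.41067521e+00 -3.95266535e-04] [-0.725  0.482  0.499  1.589 -0.246  1.135 -0.808]
(array([ 0.56765009, -0.11139279,  1.00968898]), np.float64(-345.5094122465945)) valve 0.8946889751461893
(array([ 0.57334762, -0.11289736,  0.92695833]), np.float64(-188.3945310511828)) valve 0.8119583329293418
(array([ 0.56578876, -0.11408001,  1.00396566]), np.float64(-179.31911652463444)) valve 0.888965663439939
```

View pics/m3.png

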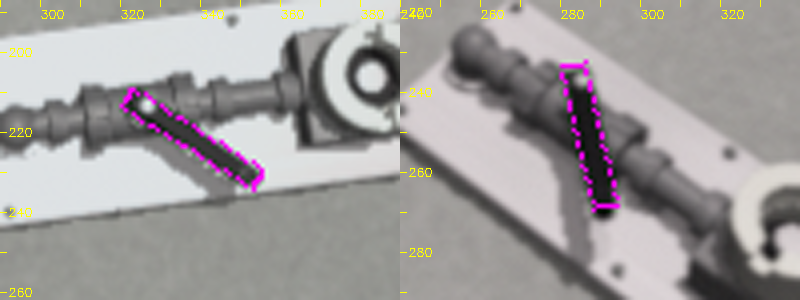

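```bash
cat > run3.py <<'E'
from fit import *
BOX=np.array([[x,y,z] for x in(-.087,.012) for y in(-.007,.007) for z in(.066,.080)])
D={}
for n,(u,v) in (("top",(337,222)),("side",(285,250))):
    im=vision.get_image(n).astype(float).max(2); u0,v0=u-32,v-32
    c=cv2.resize(im[v0:v0+64,u0:u0+64],None,fx=8,fy=8,interpolation=cv2.INTER_CUBIC)
    D[n]=(cv2.GaussianBlur(c,(0,0),3),u0,v0)
def f(p,cams):
    s=0
    for n in cams:
        g,u0,v0=D[n]; q=((proj(n,place(p,BOX))-[u0,v0]+.5)*8-.5)
        m=np.zeros(g.shape,np.uint8); cv2.fillConvexPoly(m,cv2.convexHull(np.round(q*16).astype(np.int32)),1,shift=4)
        inn=m>0; ring=(cv2.dilate(m,np.ones((25,25)))>0)&~inn
        s+=g[inn].mean()-.3*np.minimum(g[ring],90).mean()
    return s
for cams in (("top","side"),("top",),("side",)):
    b=min((minimize(f,[.571+dx,-.1135,y],args=(cams,),method="Nelder-Mead",options=dict(initial_simplex=[[.571+dx,-.1135,y],[.574+dx,-.1135,y],[.571+dx,-.111,y],[.571+dx,-.1135,y+.1]])) for y in(.8,.9,1.) for dx in(-.002,.002)),key=lambda r:r.fun)
    print(cams,b.x,b.fun,"valve",b.x[2]-.115)
E
python3 run3.py
```

```text
('top', 'side') [ 0.56877803 -0.11121728  0.99201696] 80.72377188775826 valve 0.8770169621677557
('top',) [ 0.56983388 -0.10980101  0.98262938] 50.41891649236443 valve 0.8676293844764841
('side',) [ 0.56837263 -0.11172165  1.00112254] 29.488601287345922 valve 0.8861225354968887
```

The gripped-lever geometry and the silhouette fit agree that the valve is at about 0.86. That is inside the band but off centre, so I'll regrip it and bring it back by about 0.07 rad.

Request:
carry_out(increments=[-7.9,-39.1,0,0,0,0,-7.9,-39.1,0,0,0,0,-7.9,-39.1,0,0,0,0,-7.9,-39.1,0,0,0,0,-7.9,-39.1,0,0,0,0,-7.9,-39.1,0,0,0,0,-7.9,-39.1,0,0,0,0,-7.9,-39.1,0,0,0,0,-8,-39.2,0,0,0,-0.01,0,0,-30,0,0,0,0,0,-40,0,0,0,0,0,-40,0,0,0,0,0,-28,0,0,0,0,0,-12,0,0,0,0,0,0,0,0,0])

```text
clock: 9.3
position: [0.5324, -0.1577, 0.0687]
ee_rot: [-2.813, -1.399, 0.001]
force: [-0.4, 0.8, 0.4]
width: 0.499
gripper_force: 0.0
```

Request:
carry_out(increments=[0,0,0,0,0,0,0,0,0,0,0,0,0,0,0,0,0,0,0,0,0,0,0,0,0,0,0,0,0,0], grip=1)

```text
clock: 9.93
position: [0.5334, -0.1579, 0.0693]
ee_rot: [2.812, 1.399, 0.002]
force: [1.4, -3.2, 3.1]
width: 0.153
gripper_force: 8.0
```

Request:
carry_out(increments=[0,0,0,0,0,0,0,0,0,0,0,0,0,0,0,0,0,0,0,0,30,0,0,0,0,0,40,0,0,0,0,0,40,0,0,0,0,0,40,0,0,0,7.9,39.1,0,0,0,0,7.9,39.1,0,0,0,0,7.9,39.1,0,0,0,0,7.9,39.1,0,0,0,0,7.9,39.1,0,0,0,0,7.9,39.1,0,0,0,0,7.9,39.1,0,0,0,0,7.9,39.1,0,0,0,0,8.1,40,0,0,0,0.01,0,0,0,0,0,0], grip=0.5)

```text
clock: 12.05
position: [0.6033, 0.2002, 0.2178]
ee_rot: [-2.8, -1.422, 0.001]
force: [-0.7, -0.4, -0.5]
width: 0.501
gripper_force: 0.0
```

```bash
python3 run3.py; python3 -c "
from h import *
o=readout.observe();print(o['position'],o['ee_rot'])"
```

```text
('top', 'side') [ 0.56861234 -0.1119348   0.91769441] 76.76449849990107 valve 0.8026944136574243
('top',) [ 0.56881208 -0.11062856  0.92526607] 47.43334895593869 valve 0.8102660676054783
('side',) [ 0.56882797 -0.11273837  0.90868797] 29.02186865941007 valve 0.793687971997454
[0.60368005 0.19537756 0.21828266] [ 2.80452683e+00  1.41463801e+00 -1.74443347e-03]
```

Request:
carry_out(increments=[0,-0.7,-40,0,0,0,0,0,-40,0,0,0,0,0,-35,0,0,0,0,0,-18,0,0,0,0,0,-9,0,0,0,0,0,0,0,0,0])

```text
clock: 12.9
position: [0.6044, 0.1945, 0.0772]
ee_rot: [2.806, 1.413, 0.001]
force: [-0.1, -0.8, 0.4]
width: 0.498
gripper_force: 0.0
```

Request:
carry_out(increments=[0,0,0,0,0,0,0,0,0,0,0,0,0,0,0,0,0,0,0,0,0,0,0,0,0,0,0,0,0,0], grip=1, newtons=35)

```text
clock: 13.52
position: [0.6041, 0.195, 0.077]
ee_rot: [-2.805, -1.414, -0.0]
force: [-0.3, 0.3, 2.6]
width: 0.175
gripper_force: 35.0
```

Request:
carry_out(increments=[0,0,15,0,0,0,0,0,40,0,0,0,0,0,40,0,0,0,0,0,40,0,0,0.146,-1,-32.7,0,0,0,0.156,-1,-32.7,0,0,0,0.156,-1,-32.7,0,0,0,0.156,-1,-32.7,0,0,0,0.156,-1,-32.7,0,0,0,0.156,-1,-32.7,0,0,0,0.156,-1,-32.7,0,0,0,0.156,-1,-32.7,0,0,0,0.156,-1,-32.7,0,0,0,0.156,-1,-32.7,0,0,0,0.156,-1,-32.7,0,0,0,0.156,-1,-32.7,0,0,0,0.156,-1,-32.7,0,0,0,0.156,-1,-32.4,0,0,0,0.156,0,0,0,0,0,0,0,0,0,0,0,0])

```text
clock: 16.02
position: [0.5899, -0.2624, 0.2121]
ee_rot: [0.189, -3.136, -0.0]
force: [-0.2, 0.4, -2.5]
width: 0.171
gripper_force: 35.0
```

```bash
cat > run4.py <<'E'
from fit import *
I={n:vision.get_image(n)[:,:,::-1].copy() for n in("top","side")}; o=readout.observe()
n_=o["ee_rot"]/np.linalg.norm(o["ee_rot"]); R=cv2.Rodrigues(o["ee_rot"])[0]
print(o["clock"],o["position"],"tool y yaw",np.arctan2(R[1,1],R[0,1]),"z",R[:,2].round(4),o["force"].round(1),o["joints"].round(2))
t,s=I["top"].copy(),I["side"].copy()
p=[*o["position"][:2],np.arctan2(R[1,1],R[0,1])-np.pi/2]; dz=o["position"][2]-.077
C=circ(.028,.030)+[0,0,dz]; N=np.vstack([circ(.020,.0),circ(.028,.03)])+[0,0,dz]
draw(t,"top",p,circ(.028,.072)+[0,0,dz]); draw(s,"side",p,np.vstack([circ(.02,0),circ(.028,.03),circ(.028,.072)])+[0,0,dz])
for im,n in((t,"top"),(s,"side")): draw(im,n,[.5897,-.2625,.12],PORT)
u,v=proj("top",[[.59,-.2625,.1]])[0];a,b=proj("side",[[.59,-.2625,.12]])[0]
cv2.imwrite("pics/m4.png",np.vstack([np.hstack([tile(I["top"],u,v),tile(t,u,v)]),np.hstack([tile(I["side"],a,b),tile(s,a,b)])]))
E
python3 run4.py
```

```text
16.125 [ 0.59025759 -0.26140698  0.21201543] tool y yaw 1.6933972258449939 z [ 1.e-04  5.e-04 -1.e+00] [-0.2  0.2 -1.3] [ 0.3   0.48  0.05  1.54 -0.03  1.12  2.05]
```

View pics/m4.png

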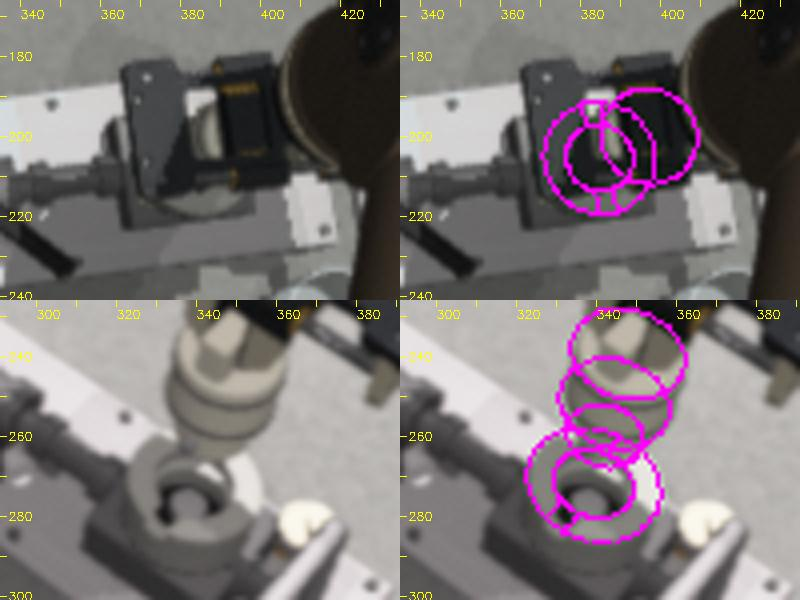

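Request:
carry_out(increments=[0,0,-15,0,0,0,0,0,-15,0,0,0,0,0,-10,0,0,0,0,0,0,0,0,0,0,0,-3,0,0,0,0,0,-3,0,0,0,0,0,-2,0,0,0,0,0,0,0,0,0])

```text
clock: 17.12
position: [0.59, -0.2627, 0.1637]
ee_rot: [0.192, -3.136, -0.0]
force: [0.3, 0.6, -2.3]
width: 0.174
gripper_force: 35.0
```

Request:
carry_out(increments=[0,0,-3,0,0,0,0,0,-3,0,0,0,0,0,-3,0,0,0,0,0,-2,0,0,0,0,0,0,0,0,0])

```text
clock: 17.75
position: [0.5898, -0.2625, 0.1523]
ee_rot: [0.192, -3.135, -0.001]
force: [-0.9, 2.1, -3.0]
width: 0.172
gripper_force: 35.0
```

Request:
carry_out(increments=[0,0,-3,0,0,0,0,0,-3,0,0,0,0,0,-3,0,0,0,0,0,-2,0,0,0,0,0,-2,0,0,0,0,0,-1,0,0,0,0,0,0,0,0,0])

```text
clock: 18.62
position: [0.5902, -0.2627, 0.14]
ee_rot: [-0.192, 3.135, -0.0]
force: [-5.0, 4.0, 11.3]
width: 0.172
gripper_force: 35.0
```

Request:
carry_out(increments=[0,0,-1,0,0,0,0,0,-1,0,0,0,0,0,0,0,0,0,0,0,0,0,0,0])

```text
clock: 19.12
position: [0.5902, -0.2627, 0.1384]
ee_rot: [-0.192, 3.135, -0.0]
force: [-5.9, 4.2, 14.2]
width: 0.171
gripper_force: 35.0
```

Request:
carry_out(increments=[-0.6,0.4,-1,0,0,0,0,0,0,0,0,-0.1,0,0,0,0,0,-0.1,0,0,0,0,0,-0.1,0,0,0,0,0,0])

```text
clock: 19.75
position: [0.5904, -0.2621, 0.138]
ee_rot: [0.281, 3.126, -0.0]
force: [-6.1, 4.4, 16.4]
width: 0.172
gripper_force: 35.0
```

Request:
carry_out(increments=[0,0,0,0,0,-0.1,0,0,0,0,0,-0.1,0,0,0,0,0,-0.1,0,0,0,0,0,-0.1,0,0,0,0,0,-0.1,0,0,0,0,0,-0.1,0,0,0,0,0,-0.1,0,0,0,0,0,-0.1,0,0,0,0,0,-0.1,0,0,0,0,0,-0.1,0,0,0,0,0,-0.1,0,0,0,0,0,-0.1,0,0,0,0,0,-0.08,0,0,0,0,0,0,0,0,0,0,0,0])

```text
clock: 21.62
position: [0.5905, -0.2622, 0.138]
ee_rot: [2.09, 2.343, 0.003]
force: [-5.1, 5.7, 17.3]
width: 0.169
gripper_force: 35.1
```

```bash
cat > st.py <<'E'
from h import *
o=readout.observe();R=cv2.Rodrigues(o["ee_rot"])[0]
print(o["clock"],o["position"].round(4),"yaw",np.arctan2(R[1,1],R[0,1]),R[:,2].round(3),o["force"].round(1),o["ft_torque"].round(2),o["width"],o["gripper_force"],o["joints"].round(2))
E
python3 st.py
```

```text
21.625 [ 0.5905 -0.2622  0.138 ] yaw 0.11414984144752464 [ 0.003 -0.    -1.   ] [-5.1  5.7 17.3] [1.2  1.51 0.29] 0.16941233680564016 35.08505880832672 [ 0.04  0.57  0.46  1.65 -0.29  0.98  0.71]
```

Request:
carry_out(increments=[0,0,0,0,0,-0.03,0,0,0,0,0,-0.03,0,0,0,0,0,0])

```text
clock: 22.0
position: [0.59, -0.2622, 0.138]
ee_rot: [2.159, 2.28, 0.002]
force: [-7.3, 5.7, 19.0]
width: 0.173
gripper_force: 35.5
```

```bash
python3 st.py
```

```text
22.0 [ 0.59   -0.2622  0.138 ] yaw 0.05417325617174356 [ 0.002 -0.    -1.   ] [-7.3  5.7 19. ] [1.24 2.01 0.63] 0.1730607425823319 35.47781825065613 [ 0.03  0.58  0.48  1.65 -0.3   0.99  0.66]
```

Request:
carry_out(increments=[0,0,0,0,0,0.03,0,0,1.5,0,0,0,0,0,1.5,0,0,0,0,0,1.5,0,0,0,0,0,0,0,0,0,0,0,0,0,0,0])

```text
clock: 22.75
position: [0.5897, -0.2624, 0.1409]
ee_rot: [2.127, 2.311, 0.001]
force: [-4.6, 2.5, 7.3]
width: 0.173
gripper_force: 35.0
```

```bash
python3 st.py
```

```text
22.75 [ 0.5897 -0.2624  0.1409] yaw 0.08320252275833877 [ 0.001 -0.    -1.   ] [-4.6  2.5  7.3] [0.71 1.03 0.17] 0.17287579114281035 35.025485157966614 [ 0.03  0.57  0.47  1.65 -0.3   0.99  0.68]
```

Request:
carry_out(increments=[0,0,1,0,0,0.01,0,0,1,0,0,0.01,0,0,0,0,0,0,0,0,0,0,0,0])

```text
clock: 23.25
position: [0.5898, -0.2625, 0.1427]
ee_rot: [2.104, 2.332, 0.001]
force: [-2.7, 3.5, 6.5]
width: 0.174
gripper_force: 35.0
```

```bash
python3 st.py;python3 run3.py
```

```text
23.25 [ 0.5898 -0.2625  0.1427] yaw 0.10266107266717665 [ 0.001 -0.    -1.   ] [-2.7  3.5  6.5] [0.63 0.86 0.02] 0.1738429207110024 35.00934541225433 [ 0.03  0.57  0.47  1.65 -0.29  0.99  0.7 ]
('top', 'side') [ 0.56803309 -0.11261212  0.92680933] 76.70024994507628 valve 0.8118093302953981
('top',) [ 0.56716447 -0.1127498   0.93683809] 36.25387004386031 valve 0.8218380860874038
('side',) [ 0.56864688 -0.1123336   0.91726265] 40.21936962784182 valve 0.8022626457603663
```

Request:
carry_out(increments=[0,0,1,0,0,0.01,0,0,1,0,0,0,0,0,0,0,0,0,0,0,0,0,0,0])

```text
clock: 23.85
position: [0.5894, -0.2621, 0.1433]
ee_rot: [-2.092, -2.343, 0.001]
force: [3.1, -0.6, -14.5]
width: 0.173
gripper_force: 35.0
```

```bash
python3 st.py; python3 run4.py
```

```text
23.85 [ 0.5894 -0.2621  0.1433] yaw 0.1129177688289196 [-0.001  0.    -1.   ] [  3.1  -0.6 -14.5] [-0.1  -0.89 -0.17] 0.17307628498193034 35.010305643081665 [ 0.03  0.57  0.46  1.65 -0.29  1.    0.71]
23.95 [ 0.58936994 -0.26208697  0.14341895] tool y yaw 0.11296207236411737 z [-6.e-04  0.e+00 -1.e+00] [  4.7   0.3 -17. ] [ 0.03  0.57  0.46  1.65 -0.29  1.    0.71]
```

View pics/m4.png

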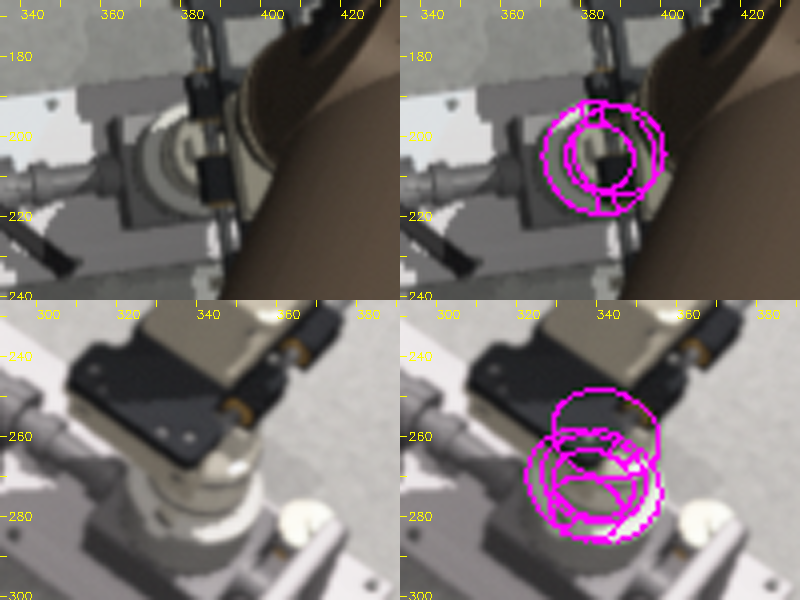

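The pull test holds: about 15 N upward gives no lift beyond 25 mm depth, so the capsule is locked. The pictures show the capsule seated in the collar and the lever at 45°. I'll lower back to a light hold and hand in.

Request:
carry_out(increments=[0,0,-1,0,0,0,0,0,-0.8,0,0,0,0,0,0,0,0,0,0,0,0,0,0,0,0,0,0,0,0,0])

```text
clock: 24.58
position: [0.5896, -0.2623, 0.143]
ee_rot: [2.092, 2.343, 0.001]
force: [-0.6, 2.9, 1.3]
width: 0.171
gripper_force: 35.0
```

```bash
python3 st.py; python3 -c "
from cell import arm
print(arm.sign_off())"
```

```text
24.575 [ 0.5896 -0.2623  0.143 ] yaw 0.11298303922041526 [ 0.001 -0.    -1.   ] [-0.6  2.9  1.3] [ 0.48  0.28 -0.04] 0.17083493710954578 34.998711347579956 [ 0.03  0.57  0.46  1.65 -0.29  1.    0.71]
the job is handed in; nothing more can be done
None
```

I handed the job in at 24.6 s with the valve about half open (0.80–0.82 rad measured) and the capsule locked in the port, still gripped at 35 N; sign-off returned no verdict.

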